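Show where the stray headspace vial belongs

ROBOT

A 6-joint arm with a two-finger parallel gripper is mounted at the origin on a cart in front of the work surface, level with it; the furniture and walls round the work are solid. World frame = base frame: x ahead of the robot, y to its left, z up, the work surface at z = 0. Lengths are in m, angles in rad, forces in N, time in s.
With the tool pointing down it reaches from about 0.325 to 0.775 m from the base axis. Payload 5.5 kg.
Tool frame: the origin (TCP) lies between the finger pads; the fingertips stand 8 mm ahead of it and the grasp point (between the pads) lies 11 mm behind it (tcp_to_tips is the distance from the TCP to the fingertips, in m); z points along the fingers, y is the direction in which the jaws open and shut (so a half turn about z gives the same grasp; the last joint's range is limited). The gripper opens to 88 mm and grips with 3 to 60 N. Pads are 20 mm wide; open, the fingers measure 115 mm over their backs; the gripper's body (75 mm by 178 mm) begins 61 mm behind the grasp point.
Start: joints at [-1.305, 0.091, 1.231, -0, 1.82, -0.057], TCP at [0.19, -0.569, 0.231] pointing down, gripper open.
Joint ranges: [-2.87, 2.87], [-0.86, 2.18], [0.17, 2.46], [-1.51, 4.65], [0.06, 2.69], [-2.65, 2.65]. Speed limits (rad/s): [2.57, 2.57, 3.01, 3.14, 3.14, 3.14].

INTERFACE

Orientations are given as a unit quaternion [w, x, y, z].
In Python, from bench import * gives the robot as it stands. Calls block until the motion is done:
- move_to(position, orientation): joint-space move of the TCP to a pose.
- move_l(position, speed=0.15, orientation=None): straight line of the TCP; orientation=None keeps the orientation; speed is the mean speed in m/s.
- movej(angles): joint-space move.
- gripper_open() and close(): open the fingers fully, or close them until they stop; the grip force is fixed at half the most.
- hold(seconds).
- inverse_kinematics(position, orientation): joint angles nearest the present ones, or None.
- state(): the state.
- get_image(name): name is "side" or "top"; returns a dict with "frame" (420x560x3 uint8, blue, green, red), "depth" (420x560 float32, m along the optical axis (not along the pixel's ray), 0 where there is no reading), "camera_matrix" (3x3 intrinsics, pixels), "view" (4x4, takes a point from world to camera coordinates). Camera axes: x right, y up, looking along -z (the intrinsics and any distortion apply to the point x, -y, -z); pixel columns grow to the right and rows downward; lengths in m; the calibration is good to about 2 mm. A picture is of the moment at which its call begins.
A pose or a line that the arm cannot do raises IKError and nothing moves.
- job_done(): hands the job in, once; it reports no verdict.
The state is a dict: "time": time; "joint_pos": joint angles; "dq": joint speeds; "joint_torque": joint torques, N m; "ee_pos": TCP position; "ee_rot": TCP orientation; "ft_force": force on the tool from outside, world axes, zero at the start; "moment": the same for the moment, N m; "finger_gap": finger opening in m.
Only numpy, scipy, OpenCV 4.12 (cv2) and the standard library are available. Lean on these libraries where they do the work, as an engineer would, in place of code of your own. Each camera call takes 0.05 s, during which the arm holds its last target. There are 200 camera calls.

TASK

One headspace vial has been left standing on the bench beside the tray of well blocks; show the analyst where it belongs, by pointing only. Point with the fingertips from above at the stray vial, about 3 cm over its cap, and stay there for two seconds; then, with the fingertips at least 20 cm above the worktop, go across and point in the same way at the one empty well that this vial fits, about 3 cm over its mouth, for two seconds, and finally draw back up to at least 20 cm. Come straight down over each and go straight up again, so that you never point low at anything else, and touch nothing: every vial and bystander stays where it is.

Things in the scene. Friction and masses are not known exactly. Their poses are not given: they have to be found in the camera images.
- stray_cap (a point): Centre of the top of the cap of the stray headspace vial: clear glass, white crimp cap, 23 mm in diameter and 77 mm tall, standing upright on the bare worktop, left or right of the tray. z axis up.
- block_wide_mouth (a point): Centre of the mouth of the wide empty well, level with the block's top, 76 mm above the worktop: a round hole 26 mm across and 62 mm deep in a grey plastic block. It is the only empty well that a headspace vial fits. Which of the six places of the tray it has differs from start to start.
- block_narrow_mouth (a point): Centre of the mouth of the narrow empty well (15 mm across, for small vials) in a block otherwise like the rest; a headspace vial does not fit it.
- tray: Fixed dark steel tray, 146 x 208 mm, origin under its centre, x axis along the 146 mm side. In it stand six fixed grey plastic blocks 54 x 54 mm, tops 76 mm above the worktop, in 2 rows (along x) of 3 (along y), 62 mm from centre to centre, each with one round well in its middle.
- loaded_vial_a: A headspace vial like the stray one, standing in a wide well of the tray; origin at the centre of its foot, 14 mm above the worktop; its cap's top is 77 mm above that (91 mm above the worktop, 15 mm above the block).
- loaded_vial_b: A headspace vial like the stray one, standing in a wide well of the tray; origin at the centre of its foot, 14 mm above the worktop; its cap's top is 77 mm above that (91 mm above the worktop, 15 mm above the block).
- loaded_vial_c: A headspace vial like the stray one, standing in a wide well of the tray; origin at the centre of its foot, 14 mm above the worktop; its cap's top is 77 mm above that (91 mm above the worktop, 15 mm above the block).
- loaded_vial_d: A headspace vial like the stray one, standing in a wide well of the tray; origin at the centre of its foot, 14 mm above the worktop; its cap's top is 77 mm above that (91 mm above the worktop, 15 mm above the block).
- small_vial: Bystander: small screw-cap vial, 12 mm in diameter, 33 mm tall, standing on the worktop; origin at the centre of its foot.
- beaker: Bystander: glass beaker, 48 mm across, 58 mm tall; origin at the centre of its foot.
- jar: Bystander: round jar with screw lid, 39 mm across, 47 mm tall; origin at the centre of its foot.
- tape: Bystander: spool of thread-seal tape lying flat, 50 mm across, 16 mm tall; origin at the centre of its underside.

How it is judged:
On the way, in this order (a step that is already met when the one before it is completed fails the run):
1. the fingertips dwell just above the stray vial's cap (horizontal distance between the grasp point and stray_cap below 0.025 m and z of the grasp point in the frame of stray_cap between 0.015 and 0.095 m), for 1.5 s.
2. the fingertips rise well clear (height (world z) of the grasp point above 0.19 m), for 0.05 s.
3. the fingertips dwell just above the wide empty well (horizontal distance between the grasp point and block_wide_mouth below 0.025 m and z of the grasp point in the frame of block_wide_mouth between 0.015 and 0.095 m), for 1.5 s.
At the end, for the whole second after the job is handed in: Fingertips well above the work (grasp point over 190 mm); every vial and bystander within 8 mm of its start. While pointing, the grasp point stayed within 25 mm sideways of the target and 15 to 95 mm above it for 1.5 s (height (world z) of the grasp point above 0.19 m and distance of each of stray_vial, small_vial, beaker, jar, tape, loaded_vial_a, loaded_vial_b, loaded_vial_c, loaded_vial_d from where it was at the start of the episode below 0.008 m); the robot touches nothing.
It fails at once if the robot touches something (contact force between any of the arm, the fingers and anything else above 0.3 N).
It fails at once if a vial or bystander is moved or lifted (distance of any of stray_vial, small_vial, beaker, jar, tape, loaded_vial_a, loaded_vial_b, loaded_vial_c, loaded_vial_d from where it was at the start of the episode above 0.012 m).
It fails at once if the robot points low at a wrong well or a loaded vial ((horizontal distance between the grasp point and block_narrow_mouth below 0.02 m and height (world z) of the grasp point below 0.15 m) or (horizontal distance between the grasp point and loaded_vial_a below 0.02 m and height (world z) of the grasp point below 0.15 m) or (horizontal distance between the grasp point and loaded_vial_b below 0.02 m and height (world z) of the grasp point below 0.15 m) or (horizontal distance between the grasp point and loaded_vial_c below 0.02 m and height (world z) of the grasp point below 0.15 m) or (horizontal distance between the grasp point and loaded_vial_d below 0.02 m and height (world z) of the grasp point below 0.15 m)).
It fails at once if the robot points low at a bystander ((horizontal distance between the grasp point and small_vial below 0.02 m and height (world z) of the grasp point below 0.12 m) or (horizontal distance between the grasp point and beaker below 0.02 m and height (world z) of the grasp point below 0.12 m) or (horizontal distance between the grasp point and jar below 0.02 m and height (world z) of the grasp point below 0.12 m) or (horizontal distance between the grasp point and tape below 0.02 m and height (world z) of the grasp point below 0.12 m)).
It also fails if it takes over 58 s, if anything falls off the work surface, if the arm or the gripper's body presses on something with over 40 N, if the wrist force passes 120 N, or if a joint passes its speed limit or range.

## Working session

There is one attempt and no reset: what is moved stays moved. The work goes in short steps, each a Python script; the robot and the scene stay as the last script left them, time stands still between calls to the robot, and variables do not carry over. Pictures are saved under pics/ and viewed, about 8 in all and at most 12, crops included, and the job is handed in when it is done.

```bash
mkdir -p pics
python3 - <<'E'
from bench import *
import cv2,pickle
d={n:get_image(n) for n in("top","side")}
pickle.dump(d,open("im.pkl","wb"))
for n in d: cv2.imwrite(f"pics/{n}1.png",d[n]["frame"]); print(n,d[n]["camera_matrix"],d[n]["view"])
s=state();print(s["time"],s["ee_pos"],s["ee_rot"],s["finger_gap"])
E
```

```text
top [[532.42838135   0.         277.58438076]
 [  0.         532.42838135 210.37385608]
 [  0.           0.           1.        ]] [[ 0.02882751 -0.99953292  0.01014502  0.03918234]
 [ 0.98484142  0.03013756  0.17081891 -0.5410649 ]
 [-0.17104487  0.00506695  0.98525021 -1.15680575]
 [ 0.          0.          0.          1.        ]]
side [[430.73619021   0.         281.97799671]
 [  0.         430.73619021 209.30603023]
 [  0.           0.           1.        ]] [[ 0.80290953  0.59600749 -0.0105527  -0.46020922]
 [-0.50205831  0.68567798  0.52705138  0.1938447 ]
 [ 0.32136233 -0.4178765   0.8497679  -1.18106413]
 [ 0.          0.          0.          1.        ]]
0.1 [ 0.19027828 -0.56877988  0.22964393] [-8.44122678e-04  9.87001738e-01  1.60707336e-01 -8.85942179e-05] 0.08776689372169126
```

View pics/top1.png

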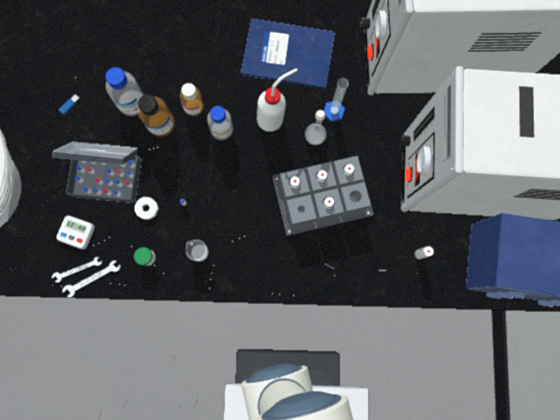

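View pics/side1.png

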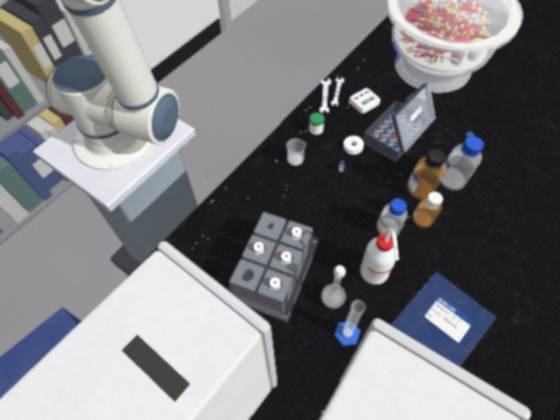

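The top view shows the tray around (323,195). The four loaded caps are at about (295,182), (322,175), (349,169) and (330,202). The empty wells are at about (302,209), which looks small, and (355,196), which looks larger. The stray vial is at about (425,252), next to a blue box. Next I'll enlarge these and measure heights, including the obstacles.

```bash
cat > h.py <<'E'
import numpy as np,pickle
def ray(im,uv,z):
    K,V=im["camera_matrix"],im["view"];R=V[:3,:3];c=-R.T@V[:3,3]
    d=np.linalg.inv(K)@[uv[0],uv[1],1];w=R.T@(d*[1,-1,-1]);return c+w*(z-c[2])/w[2]
def cloud(im):
    K,V=im["camera_matrix"],im["view"];v,u=np.mgrid[:420,:560];D=im["depth"]
    p=np.stack([(u-K[0,2])/K[0,0]*D,-(v-K[1,2])/K[1,1]*D,-D],-1)
    return (p-V[:3,3])@V[:3,:3]
def proj(im,p):
    q=im["view"][:3,:3]@p+im["view"][:3,3];k=im["camera_matrix"]@(q*[1,-1,-1]);return k[:2]/k[2]
E
python3 - <<'E'
from h import *
import cv2
d=pickle.load(open("im.pkl","rb"));t=d["top"];s=d["side"]
a=cv2.resize(t["frame"][150:290,265:475],None,fx=3.8,fy=3.8,interpolation=cv2.INTER_CUBIC)
cv2.imwrite("pics/crop.png",a)
b=cv2.resize(s["frame"][200:330,210:340],None,fx=4.5,fy=4.5,interpolation=cv2.INTER_CUBIC);cv2.imwrite("pics/crops.png",b)
hsv=cv2.cvtColor(t["frame"],cv2.COLOR_BGR2HSV)
m=((hsv[...,2]>190)&(hsv[...,1]<60)).astype('uint8')
n,_,st,ce=cv2.connectedComponentsWithStats(m)
P=cloud(t)
for i in range(1,n):
    u,v=ce[i]
    if 270<u<440 and 155<v<270 and st[i,4]>8: print(st[i],ce[i].round(1),ray(t,ce[i],.091).round(3),ray(t,ce[i],.077).round(3),P[int(v),int(u)].round(3))
for uv in [(302,209),(355,196)]: p=ray(t,uv,.076);print(uv,p.round(3),proj(s,p).round(1))
# obstacle map (max height) on 5cm grid
P=P[t["depth"]>0]
print("height cm; rows x, cols y from",.3)
for x in np.arange(.7,.05,-.05):
    print("%.2f"%x,[int(100*max(P[(abs(P[:,0]-x)<.025)&(abs(P[:,1]-y)<.025),2],default=0)) for y in np.arange(.3,-.66,-.05)])
E
```

```text
[423 146   8  20 121] [426.8 155.3] [ 0.666 -0.272  0.091] [ 0.67  -0.276  0.077] [ 0.617 -0.221  0.261]
[417 154   4  18  62] [418.7 163.1] [ 0.648 -0.254  0.091] [ 0.652 -0.258  0.077] [ 0.614 -0.218  0.214]
[344 164  11  10  67] [349.1 168.2] [ 0.631 -0.1    0.091] [ 0.635 -0.102  0.077] [ 0.632 -0.1    0.088]
[317 170  10  10  66] [321.9 174.3] [ 0.615 -0.04   0.091] [ 0.619 -0.041  0.077] [ 0.616 -0.038  0.091]
[290 176  10  10  70] [294.6 180.8] [0.599 0.02  0.091] [0.602 0.019 0.077] [0.601 0.021 0.091]
[324 197  10  10  68] [328.8 201.2] [ 0.556 -0.056  0.091] [ 0.558 -0.057  0.077] [ 0.556 -0.054  0.092]
[423 247  10   9  69] [427.7 250.9] [ 0.453 -0.27   0.091] [ 0.455 -0.274  0.077] [ 0.457 -0.273  0.077]
(302, 209) [0.539 0.002 0.076] [269.6 225.6]
(355, 196) [ 0.572 -0.115  0.076] [247.7 273.8]
height cm; rows x, cols y from 0.3
0.70 [7, 0, 8, 5, 0, 0, 15, 15, 0, 1, 9, 39, 38, 39, 38, 0, 0, 0, 0, 0]
0.65 [0, 0, 0, 0, 0, 1, 8, 8, 9, 7, 25, 39, 38, 39, 38, 0, 0, 0, 0, 0]
0.60 [0, 0, 0, 0, 0, 9, 9, 9, 9, 8, 26, 39, 38, 38, 38, 0, 0, 0, 0, 0]
0.55 [3, 3, 0, 0, 0, 8, 8, 9, 8, 8, 0, 39, 38, 38, 38, 34, 24, 15, 5, 0]
0.50 [0, 0, 0, 0, 0, 8, 8, 7, 1, 0, 0, 0, 0, 0, 17, 17, 17, 0, 0, 0]
0.45 [0, 6, 6, 0, 0, 0, 0, 0, 0, 0, 0, 7, 8, 0, 17, 17, 17, 0, 0, 0]
0.40 [0, 5, 5, 0, 0, 0, 0, 0, 0, 0, 0, 0, 0, 0, 17, 17, 17, 0, 0, 0]
0.35 [0, 0, 0, 0, 0, 0, 0, 0, 0, 0, 0, 0, 0, 0, 16, 17, 17, 12, 0, -74]
0.30 [-74, -74, -74, -74, -74, -74, -74, -74, -74, -74, -74, -74, -74, -74, -74, -74, -74, -74, -74, -74]
0.25 [-74, -74, -74, -74, -74, -74, -74, -74, -74, -75, -74, -74, -74, -74, -74, -74, -74, -74, -74, -75]
0.20 [-74, -74, -74, -74, 53, 58, 58, 57, -74, -74, -74, -74, -74, -74, -74, -74, -74, -74, -74, -75]
0.15 [-74, -74, -64, 0, 27, 37, 20, 0, 0, 0, -66, -74, -74, -74, -74, -74, -74, -74, -74, -74]
0.10 [-74, -74, -64, 0, 20, -65, 0, -30, 0, 0, -66, -74, -74, -74, -74, -74, -74, -74, -75, -74]
```

View pics/crop.png

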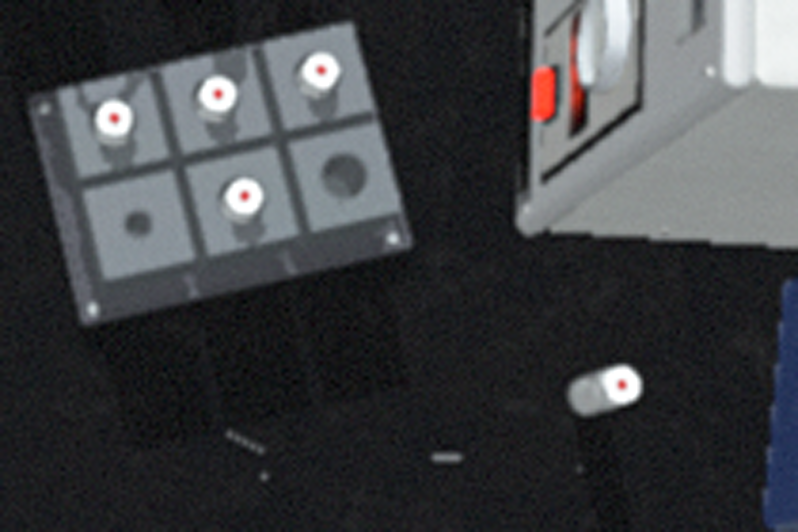

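View pics/crops.png

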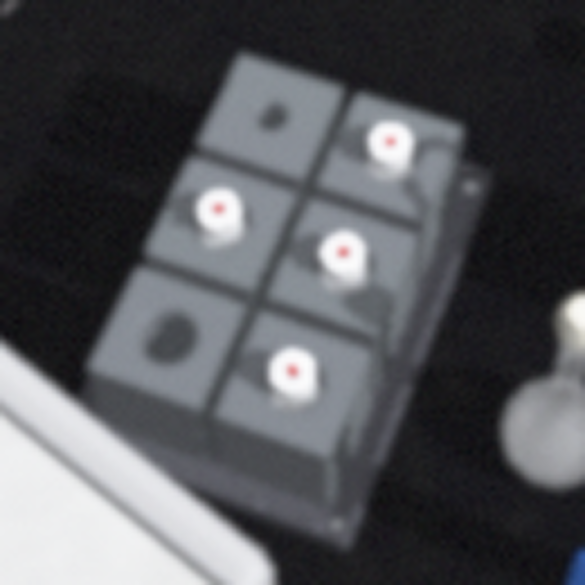

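Run:
```python
from h import *
d=pickle.load(open("im.pkl","rb"))
for n in("top","side"):
    P=cloud(d[n]);P=P[d[n]["depth"]>0]
    print(n)
    Q=P[(P[:,2]>.19)&(P[:,0]>.4)&(P[:,1]<-.1)&(P[:,1]>-.6)&(P[:,0]<.8)&(P[:,2]<.45)]
    for a in np.arange(-.14,-.55,-.02):
        q=Q[abs(Q[:,1]-a)<.01]
        if len(q)>2: print("y%.2f"%a,len(q),np.sort(q[:,0])[:3].round(3),"low z",q[:,2].min().round(2))
    B=P[(P[:,2]>.1)&(P[:,2]<.19)&(P[:,0]<.5)&(P[:,0]>.3)&(P[:,1]<-.2)]
    if len(B): print("box ymax",np.sort(B[:,1])[-5:].round(3),"zmax",B[:,2].max().round(3))
```

```text
top
y-0.22 535 [0.557 0.557 0.558] low z 0.19
y-0.24 3916 [0.551 0.551 0.551] low z 0.19
y-0.26 1574 [0.552 0.552 0.552] low z 0.19
y-0.28 1509 [0.551 0.551 0.551] low z 0.19
y-0.30 1528 [0.55 0.55 0.55] low z 0.19
y-0.32 1514 [0.549 0.55  0.55 ] low z 0.19
y-0.34 1553 [0.549 0.549 0.549] low z 0.19
y-0.36 1501 [0.548 0.548 0.548] low z 0.19
y-0.38 1519 [0.548 0.548 0.548] low z 0.19
y-0.40 1417 [0.547 0.547 0.547] low z 0.19
y-0.42 311 [0.545 0.546 0.546] low z 0.19
y-0.44 164 [0.545 0.545 0.545] low z 0.19
y-0.46 104 [0.545 0.545 0.545] low z 0.19
y-0.48 59 [0.544 0.545 0.545] low z 0.19
y-0.50 17 [0.544 0.544 0.545] low z 0.19
box ymax [-0.381 -0.381 -0.38  -0.379 -0.379] zmax 0.175
side
y-0.24 1595 [0.552 0.553 0.553] low z 0.19
y-0.26 2651 [0.554 0.555 0.555] low z 0.19
y-0.28 2762 [0.553 0.554 0.554] low z 0.19
y-0.30 2900 [0.552 0.553 0.553] low z 0.19
y-0.32 3021 [0.552 0.552 0.552] low z 0.19
y-0.34 3183 [0.551 0.551 0.552] low z 0.19
y-0.36 3099 [0.55  0.551 0.551] low z 0.24
y-0.38 2752 [0.549 0.55  0.55 ] low z 0.38
y-0.40 2371 [0.549 0.549 0.549] low z 0.38
y-0.42 1984 [0.548 0.549 0.549] low z 0.38
y-0.44 1574 [0.548 0.549 0.549] low z 0.38
y-0.46 1155 [0.547 0.547 0.547] low z 0.38
y-0.48 657 [0.547 0.547 0.547] low z 0.38
y-0.50 35 [0.56  0.561 0.562] low z 0.38
box ymax [-0.384 -0.384 -0.384 -0.384 -0.384] zmax 0.174
```

Both views agree on the geometry:

| Item | Position (m) |
|---|---|
| Stray cap | (0.454, -0.273), depth z = 0.077 as specified |
| Wide well | (0.572, -0.115), matches the 62 mm grid |
| Instrument front face | x = 0.55 |
| Instrument left side | y ≈ -0.215 |
| Blue box edge | y = -0.38, top at 0.175 |

The long gripper axis has to lie along y at the vial and along x at the well. I'll move to a high hover over the vial first and check.

Run:
```python
from bench import *
import cv2
p=state()["ee_pos"];
move_l([p[0],p[1],.34],speed=.12)
move_l([.454,-.273,.34],speed=.15,orientation=[0,1,0,0])
move_l([.454,-.273,.25],speed=.1)
s=state();print(s["time"],s["ee_pos"],s["ee_rot"],s["joint_pos"],s["ft_force"])
for n in("top","side"): cv2.imwrite(f"pics/{n}2.png",get_image(n)["frame"])
```

```text
5.0 [ 0.45420231 -0.27315843  0.25093653] [ 4.14719596e-04  9.99999737e-01 -1.27236060e-05  5.94623820e-04] [-6.05640262e-01 -9.34777444e-02  1.37914682e+00 -5.11090927e-06
  1.85447366e+00  9.65180078e-01] [ 0.7138007   1.11239606 -0.27757375]
```

View pics/top2.png

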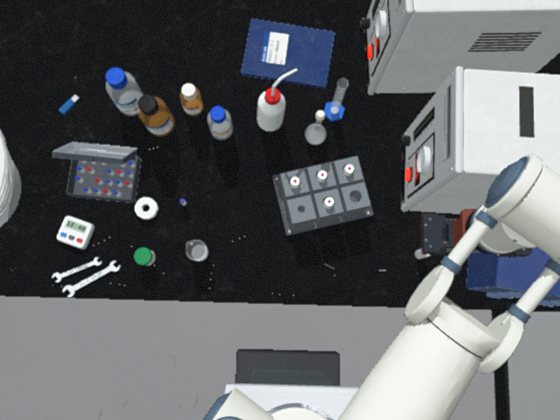

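View pics/side2.png

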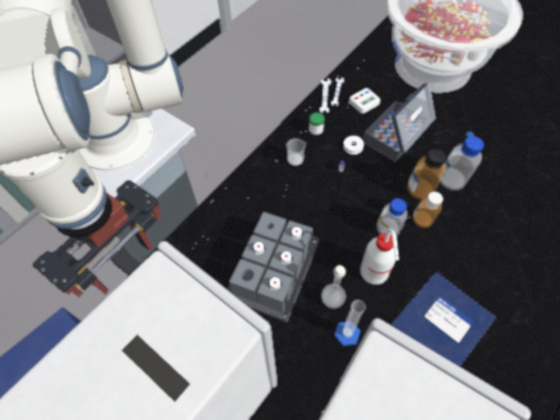

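The arm hangs above the vial with the gripper along y (top view around (440,235)). The wrist is close to the instrument, so I'll measure the wrist's extent before descending.

Run:
```python
from h import *
from bench import *
d0=pickle.load(open("im.pkl","rb"))
for n in("top","side"):
    im=get_image(n);P=cloud(im);M=(im["depth"]>0)&(abs(im["depth"]-d0[n]["depth"])>.02)
    P=P[M]
    for z in np.arange(.2,.8,.04):
        q=P[abs(P[:,2]-z)<.02];q=q[q[:,0]>.3]
        if len(q)>5: print(n,"z%.2f"%z,len(q),"x",np.percentile(q[:,0],[1,99.5]).round(3),"y",np.percentile(q[:,1],[.5,99.5]).round(3))
```

```text
top z0.20 11 x [0.554 0.953] y [-0.303  0.602]
top z0.28 10 x [0.666 0.852] y [-0.452 -0.154]
top z0.32 85 x [0.422 0.871] y [-0.398 -0.166]
top z0.36 1481 x [0.422 0.585] y [-0.36  -0.183]
top z0.40 407 x [0.42  0.857] y [-0.387 -0.23 ]
top z0.44 257 x [0.416 0.486] y [-0.284 -0.232]
top z0.48 286 x [0.417 0.482] y [-0.285 -0.236]
top z0.52 852 x [0.304 0.446] y [-0.273 -0.105]
top z0.56 4344 x [0.301 0.467] y [-0.278 -0.108]
top z0.60 4485 x [0.301 0.518] y [-0.284 -0.124]
top z0.64 2863 x [0.425 0.512] y [-0.27  -0.206]
side z0.20 14 x [0.453 0.739] y [-0.333  0.857]
side z0.24 96 x [0.446 0.737] y [-0.327  0.779]
side z0.28 219 x [0.448 0.73 ] y [-0.33  0.68]
side z0.32 481 x [0.432 0.489] y [-0.354 -0.194]
side z0.36 4103 x [0.425 0.489] y [-0.362 -0.187]
side z0.40 772 x [0.459 0.98 ] y [-0.46  -0.163]
side z0.44 1179 x [0.456 0.495] y [-0.313 -0.238]
side z0.48 1545 x [0.454 0.497] y [-0.313 -0.238]
side z0.52 2247 x [0.319 0.503] y [-0.312 -0.117]
side z0.56 5040 x [0.304 0.521] y [-0.313 -0.117]
side z0.60 5014 x [0.303 0.525] y [-0.305 -0.131]
side z0.64 3200 x [0.455 0.516] y [-0.283 -0.211]
```

The wrist reaches at most x = 0.525, which clears the face at 0.55, and the body spans y from -0.362 to -0.187, as planned. I'll descend, dwell, retreat, and cross to a hover over the well.

Run:
```python
from bench import *
import cv2
def rep(t): s=state();print(t,round(s["time"],2),s["ee_pos"].round(4),s["ft_force"].round(2))
move_l([.454,-.273,.115],speed=.06);rep("low")
hold(1.0);cv2.imwrite("pics/top3.png",get_image("top")["frame"]);hold(1.2);rep("dwelt")
move_l([.454,-.273,.25],speed=.08);rep("up")
move_l([.42,-.115,.25],speed=.1,orientation=[0,.70710678,.70710678,0])
move_l([.572,-.115,.25],speed=.1);rep("well hover");print(state()["joint_pos"].round(3))
for n in("top","side"): cv2.imwrite(f"pics/{n}4.png",get_image(n)["frame"])
```

```text
low 7.6 [ 0.4541 -0.2731  0.1153] [ 0.35 -0.22  0.6 ]
dwelt 9.85 [ 0.454 -0.273  0.115] [0.08 0.57 0.3 ]
up 11.69 [ 0.4539 -0.2729  0.2494] [-0.21  0.36  0.54]
well hover 15.12 [ 0.5718 -0.115   0.2503] [-0.62  0.22  0.24]
[-0.257  0.05   1.239 -0.     1.852 -0.257]
```

View pics/side4.png

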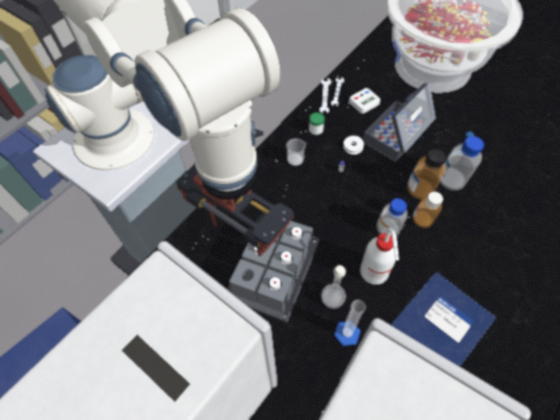

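The side view shows the gripper along x, in line above the wide well (247,274), with clear space to the instrument. I'll descend.

Run:
```python
from bench import *
import cv2
def rep(t): s=state();print(t,round(s["time"],2),s["ee_pos"].round(4),s["ft_force"].round(2))
move_l([.572,-.115,.117],speed=.06);rep("low")
hold(1.0);cv2.imwrite("pics/side5.png",get_image("side")["frame"]);hold(1.2);rep("dwelt")
move_l([.572,-.115,.26],speed=.08);hold(.3);rep("up")
from h import *
d0=pickle.load(open("im.pkl","rb"));t=get_image("top")
cv2.imwrite("pics/top6.png",t["frame"])
```

```text
low 17.59 [ 0.5721 -0.115   0.1173] [ 0.2   0.55 -0.08]
dwelt 19.84 [ 0.572 -0.115  0.117] [ 0.09 -0.98 -0.85]
up 22.08 [ 0.572  -0.115   0.2599] [-0.52 -0.43  0.2 ]
```

View pics/side5.png

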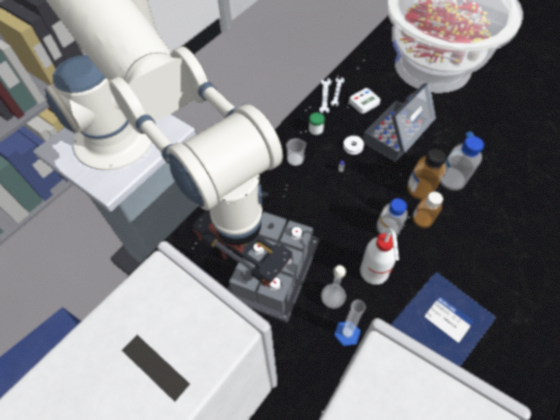

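View pics/top6.png

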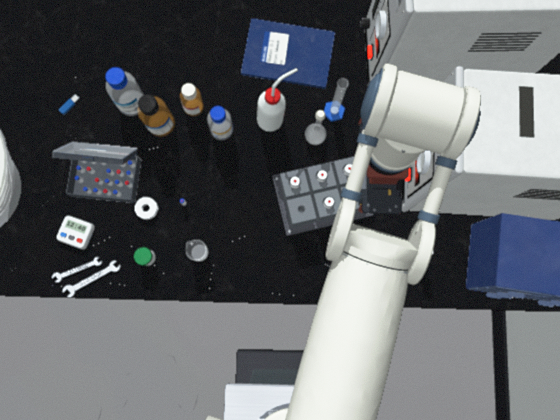

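The side view shows the low pointing over the wide well (around (247,274)), with the caps undisturbed. The last top view shows the visible vials and bystanders where they were and the arm up.

```bash
python3 -c "
from bench import *
job_done();print(state()['ee_pos'])"
```

```text
the job is handed in; nothing more can be done
the job is handed in; nothing more can be done
```

The arm pointed at the stray vial and then at the wide empty well, and the job is handed in; no verdict was reported.

- **Stray vial:** I came straight down over the cap at (0.454, -0.273). The fingertips stayed about 3 cm above it for 2.25 s, then went straight up. The grasp point reached 0.26 m before I crossed in front of the instrument.
- **Wide well:** I came straight down at (0.572, -0.115), the front-row well nearest the instrument. The fingertips stayed about 33 mm above its mouth for 2.25 s, then went straight up to a grasp-point height of about 0.27 m. The clock read about 22 s.
- **Checks:** Arm positions were within 1 mm of each target. The wrist force readings stayed around 1 N, which I took as sensor noise. The last pictures showed the visible vials and bystanders in place.
- **Not checked:** The arm hid the stray vial and one loaded vial in the last top view, so I did not look at either again at the end. No check failed. The cap's depth and ray positions differed by about 3 mm.

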